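# True up the grinder's spoked burr rim by counted quarter turns

## Robot

A 6-joint arm with a two-finger parallel gripper is mounted at the origin on the work surface. World frame = base frame: x ahead of the robot, y to its left, z up, the work surface at z = 0. Lengths are in m, angles in degrees, forces in N, time in s.
With the tool pointing down it reaches from about 0.375 to 0.9 m from the base axis. Payload 3.1 kg.
Tool frame: the origin (TCP) lies at the very end of the fingers, on their centre line; the grasp point (between the pads) lies 19 mm behind it; z points along the fingers, y is the line along which they close (so a half turn about z gives the same grasp; the last joint's range is limited). The gripper opens to 87 mm and grips with 3 to 60 N. Pads are 19 mm wide; open, the fingers measure 117 mm over their backs; the gripper's body (75 mm by 190 mm) begins 51 mm behind the grasp point.
Start: joints at [54.803, 30.224, 82.088, -0, 67.689, -10.227], TCP at [0.264, 0.567, 0.223] pointing down, gripper open.
Joint ranges: [-176.69, 176.69], [-43.24, 126.21], [12.49, 139.97], [-82, 262], [0, 151.66], [-163.58, 163.58]. Speed limits (degrees/s): [159.86, 159.86, 180, 180, 180, 180].

## Interface

Orientations are given as a 3x3 rotation matrix whose columns are the frame's x, y, z axes.
In Python, from rig import bot, imaging gives the robot as it stands.
- The arm moves only by the tool drive_tool, never from a script. Its argument "deltas" is text: rows parted by semicolons, each of 5 numbers parted by spaces: the finger opening in mm, from 0 to 87, then the shift along the world's x, y, z in mm, then the turn about the world's z in rad. In form: jaw dx dy dz twist; .... A call has 1 to 12 rows; each row is the pose to reach, as a shift and turn from the pose commanded when the call began; what a row does not reach only later rows make up. A row lasts 1/10 s, in which the tool goes at most 50 mm and 8.59 degrees, less where a joint would pass 70% of its speed; a pose out of reach is approached as far as the arm can. A call with a gripper value outside its range is refused whole. The fingers move at their own pace and stop on an object; the grip force is fixed at half the most. Time passes only in rows, so rows that repeat a pose let the fingers close. It gives the time, the measured TCP pose, the force, the opening and the grip force at its end, in the units of the state.
- bot.read_state(): the state, without advancing time (a new reading comes with each control period).
- imaging.capture(name): name is "scene" or "top" or "wrist"; returns the picture (420x560x3 uint8, red, green, blue); there is no depth.
- imaging.camera_model(name): a dict with "fx", "fy", "cx", "cy" (pixels), "T" (4x4, takes a point from camera to world coordinates). Camera axes: x right, y down, z forward; pixel columns grow to the right and rows downward; lengths in m; the calibration is good to about 2 mm. A picture is of the moment at which its call begins: read the wrist's pose just before it. camera_model takes no time and is no camera call; for the wrist camera it gives the pose at the moment of the call.
- bot.hand_in(): hands the job in; it is judged then, once.
The state is a dict: "time_s": time; "joint_positions": joint angles; "qvel": joint speeds; "tau": joint torques, N m; "position": TCP position; "tcp_rot": TCP orientation; "force": force on the tool from outside, world axes, zero at the start; "moment": the same for the moment, N m; "opening": opening from 0.0 (shut) to 1.0 (fully open); "grasp_force": force on a finger pad.
Only numpy, scipy, OpenCV 4.12 (cv2) and the standard library are available. Lean on these libraries where they do the work, as an engineer would, in place of code of your own. Each camera call takes 0.05 s, during which the arm holds its last target. There are 200 camera calls.

## Task

True up the coffee grinder's spoked rim by its press-and-turn adjusters, in this order: turn the red one clockwise by one quarter turn, then the yellow one clockwise by two quarter turns, then the blue one clockwise by one quarter turn. Press each down gently by feel, only until it frees and never hard against its bottom or sideways against its slot, turn it while it is down, and let it spring all the way back up into its slot before going on to the next. Leave the black adjuster as it is and do not push the things around the grinder about.

Things in the scene. Friction and masses are not known exactly. Their poses are not given: they have to be found in the camera images.
- grinder: black coffee grinder, 212 mm across and 90 mm tall, fixed, its hopper off. The aluminium deck on top is a spoked rim that carries four adjusters 90 degrees apart, 80 mm from the centre. Origin: centre of its underside on the table.
- red_grip (a point): red adjuster (to be given one quarter turn): grip point on the axis of its upright T-bar, which is 40 mm long (this point's x axis), 14 mm thick (y) and 36 mm tall. The bar's top is 14 mm above this point, its lower edge 22 mm below; the steel housing under it (42 mm across, fixed) has its top 42 mm below this point. A white dot on top marks the +x end.
- red_turn (a joint): turn of the red adjuster in rad from its start slot, growing clockwise seen from above. Slots lie every quarter turn (1.571). At rest a pin in the slot blocks it (0.15 rad of play). Kept down it turns with slight friction (0.02 N m). Let go within 0.15 rad of a slot it springs up and clicks in; else it stays down.
- red_press: pressing part of the red adjuster with its bar; origin on the axis, 62 mm below the grip point. Pushed straight down, it resists with 2 N at first, rising to 6 N where it frees for turning; how deep that is (2 to 13 mm) differs by colour, unmarked. Past it the push stiffens by 2.5 N per mm or more to a rigid bottom 3 mm deeper (13 to 18 N).
- red_seat: slotted seat inside the red adjuster's housing, fixed; origin on the axis, at rest 62 mm below the grip point; the bar lies along its x axis at the start. More than 12 N between pin and seat (bottom or slot sides) damages it.
- yellow_grip (a point): yellow adjuster (to be given two quarter turns): grip point on the axis of its upright T-bar, which is 40 mm long (this point's x axis), 14 mm thick (y) and 36 mm tall. The bar's top is 14 mm above this point, its lower edge 22 mm below; the steel housing under it (42 mm across, fixed) has its top 42 mm below this point. A white dot on top marks the +x end.
- yellow_turn (a joint): turn of the yellow adjuster in rad from its start slot, growing clockwise seen from above. Slots lie every quarter turn (1.571). At rest a pin in the slot blocks it (0.15 rad of play). Kept down it turns with slight friction (0.02 N m). Let go within 0.15 rad of a slot it springs up and clicks in; else it stays down.
- yellow_press: pressing part of the yellow adjuster with its bar; origin on the axis, 62 mm below the grip point. Pushed straight down, it resists with 2 N at first, rising to 6 N where it frees for turning; how deep that is (2 to 13 mm) differs by colour, unmarked. Past it the push stiffens by 2.5 N per mm or more to a rigid bottom 3 mm deeper (13 to 18 N).
- yellow_seat: slotted seat inside the yellow adjuster's housing, fixed; origin on the axis, at rest 62 mm below the grip point; the bar lies along its x axis at the start. More than 12 N between pin and seat (bottom or slot sides) damages it.
- blue_grip (a point): blue adjuster (to be given one quarter turn): grip point on the axis of its upright T-bar, which is 40 mm long (this point's x axis), 14 mm thick (y) and 36 mm tall. The bar's top is 14 mm above this point, its lower edge 22 mm below; the steel housing under it (42 mm across, fixed) has its top 42 mm below this point. A white dot on top marks the +x end.
- blue_turn (a joint): turn of the blue adjuster in rad from its start slot, growing clockwise seen from above. Slots lie every quarter turn (1.571). At rest a pin in the slot blocks it (0.15 rad of play). Kept down it turns with slight friction (0.02 N m). Let go within 0.15 rad of a slot it springs up and clicks in; else it stays down.
- blue_press: pressing part of the blue adjuster with its bar; origin on the axis, 62 mm below the grip point. Pushed straight down, it resists with 2 N at first, rising to 6 N where it frees for turning; how deep that is (2 to 13 mm) differs by colour, unmarked. Past it the push stiffens by 2.5 N per mm or more to a rigid bottom 3 mm deeper (13 to 18 N).
- blue_seat: slotted seat inside the blue adjuster's housing, fixed; origin on the axis, at rest 62 mm below the grip point; the bar lies along its x axis at the start. More than 12 N between pin and seat (bottom or slot sides) damages it.
- black_grip (a point): black adjuster (to be left alone): grip point on the axis of its upright T-bar, which is 40 mm long (this point's x axis), 14 mm thick (y) and 36 mm tall. The bar's top is 14 mm above this point, its lower edge 22 mm below; the steel housing under it (42 mm across, fixed) has its top 42 mm below this point. A white dot on top marks the +x end.
- black_turn (a joint): turn of the black adjuster in rad from its start slot, growing clockwise seen from above. Slots lie every quarter turn (1.571). At rest a pin in the slot blocks it (0.15 rad of play). Kept down it turns with slight friction (0.02 N m). Let go within 0.15 rad of a slot it springs up and clicks in; else it stays down.
- black_press: pressing part of the black adjuster with its bar; origin on the axis, 62 mm below the grip point. Pushed straight down, it resists with 2 N at first, rising to 6 N where it frees for turning; how deep that is (2 to 13 mm) differs by colour, unmarked. Past it the push stiffens by 2.5 N per mm or more to a rigid bottom 3 mm deeper (13 to 18 N).
- black_seat: slotted seat inside the black adjuster's housing, fixed; origin on the axis, at rest 62 mm below the grip point; the bar lies along its x axis at the start. More than 12 N between pin and seat (bottom or slot sides) damages it.
- jar: amber glass coffee jar with a red lid, 84 mm across, 150 mm tall, loose; bystander, origin at the centre of its underside
- mug: stainless mug, 80 mm across, 90 mm tall, with a handle, loose; bystander, origin at the centre of its underside
- bowl: small white ceramic bowl, 110 mm across, 45 mm tall, loose; bystander, origin at the centre of its underside
- spoon_rest: green plastic spoon rest with a short handle, about 160 x 60 x 12 mm, loose; bystander, origin at the centre of its underside
- dispenser: white push-top dispenser canister, 84 mm across, 160 mm tall, towards the far edge of the board, loose; bystander, origin at the centre of its underside
- hopper: the grinder's clear bean hopper, taken off and standing beside it, a funnel 150 mm across the mouth, 120 mm tall, loose; bystander, origin at the centre of its underside

How it is judged:
By the outcome, as a careful person would: the job done as asked, in the order asked, and still so for the second after the job is handed in, with the robot touching nothing.
It also fails if it takes over 72 s, if anything falls off the work surface, if the arm or the gripper's body presses on something with over 40 N, if the wrist force passes 120 N, or if a joint passes its speed limit or range.

## Working session

There is one attempt and no reset: what is moved stays moved. The work goes in short steps, Python scripts to look and compute and a tool call to move; the robot and the scene stay as the last step left them, time stands still between calls to the robot, and variables do not carry over. Pictures are saved under pics/ and viewed, at most 10 in all, crops included, and the job is handed in when it is done.

Besides the shell and the picture viewer there is one more tool, called by a JSON object that holds its "api" and its "payload". drive_tool: Moves the arm, as the interface text tells. Its arguments: {"type":"object","properties":{"deltas":{"type":"string"}},"required":["deltas"]}

```bash
mkdir -p pics
python3 - <<'E'
from rig import bot, imaging
import cv2, numpy as np
s=bot.read_state(); print({k:np.round(s[k],3).tolist() for k in s})
for n in ("top","scene"):
    im=imaging.capture(n); cv2.imwrite(f"pics/{n}0.png",im[:,:,::-1]); m=imaging.camera_model(n); print(n,m["fx"],m["fy"],m["cx"],m["cy"]); print(np.round(m["T"],4))
E
```

```text
{'time_s': 0.0, 'joint_positions': [54.805, 30.277, 82.157, -0.001, 67.689, -10.228], 'qvel': [-0.011, -0.016, -0.054, 0.006, -0.03, 0.095], 'tau': [0.001, -44.005, -17.66, 0.063, 0.058, -0.0], 'position': [0.263, 0.566, 0.222], 'tcp_rot': [[-0.907, 0.422, -0.001], [0.422, 0.907, -0.002], [0.0, -0.002, -1.0]], 'force': [0.769, 0.065, -0.419], 'moment': [-0.038, -0.029, -0.082], 'grasp_force': 0.0, 'opening': 1.003}
top 389.63392805123345 389.63392805123345 280.8797426549582 211.21753153823872
[[-0.0751 -0.9741  0.2131  0.308 ]
 [-0.9972  0.0728 -0.0191 -0.0103]
 [ 0.0031 -0.2139 -0.9769  1.1696]
 [ 0.      0.      0.      1.    ]]
scene 510.569201959156 510.569201959156 284.10647399327075 213.46302926350714
[[-0.8455  0.3418 -0.4103  1.1227]
 [ 0.5339  0.5586 -0.6348  0.8839]
 [ 0.0122 -0.7557 -0.6548  1.0748]
 [ 0.      0.      0.      1.    ]]
```

View pics/top0.png

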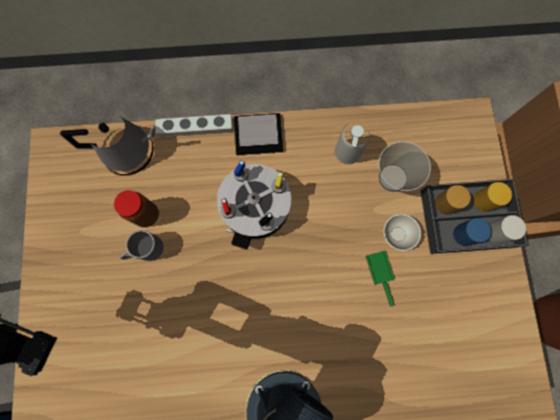

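View pics/scene0.png

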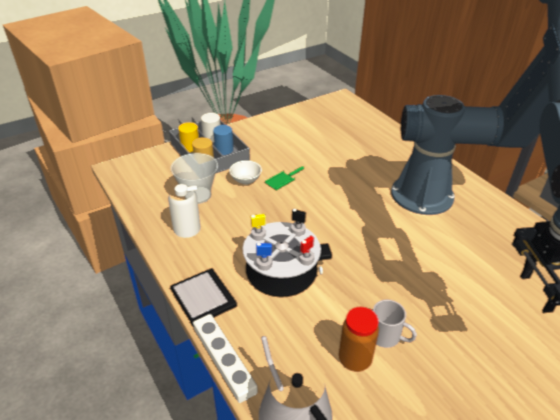

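The top view shows the grinder at about (254,200), with red at (226,208), blue at (240,170), yellow at (280,183) and black at (266,221). The jar and mug are at its left, (130,208) and (143,246). The arm is clear to the lower left.

```bash
cat > h.py <<'E'
from rig import bot, imaging
import cv2, numpy as np
def mask(im,c):
    h=cv2.cvtColor(im,cv2.COLOR_RGB2HSV); H,S,V=cv2.split(h)
    r={'red':(H<8)|(H>172),'yellow':(H>22)&(H<34),'blue':(H>105)&(H<130)}[c]
    return (r&(S>150)&(V>60)).astype(np.uint8)
def blobs(m,amin=15):
    n,l,st,ce=cv2.connectedComponentsWithStats(m)
    return [(ce[i],st[i,4],l==i) for i in range(1,n) if st[i,4]>=amin]
def ray(m,p):
    T=np.array(m["T"]); d=T[:3,:3]@[(p[0]-m["cx"])/m["fx"],(p[1]-m["cy"])/m["fy"],1]
    return T[:3,3],d
def onz(m,p,z):
    o,d=ray(m,p); return o+d*(z-o[2])/d[2]
def tri(r1,r2):
    A=np.zeros((3,3));b=np.zeros(3)
    for o,d in (r1,r2):
        d=d/np.linalg.norm(d);P=np.eye(3)-np.outer(d,d);A+=P;b+=P@o
    x=np.linalg.solve(A,b); return x
def near(im,c,p,rad):
    B=[b for b in blobs(mask(im,c),8) if np.hypot(*(b[0]-p))<rad]
    return max(B,key=lambda b:b[1])
E
python3 - <<'E'
from h import *
t,s=[cv2.imread(f"pics/{n}0.png")[:,:,::-1].copy() for n in("top","scene")]
mt,ms=imaging.camera_model("top"),imaging.camera_model("scene")
for c,a,b in (('red',(226,208),(307,244)),('yellow',(280,182),(258,221)),('blue',(240,170),(264,249))):
    A,B=near(t,c,a,12),near(s,c,b,12)
    print(c,A[0],A[1],B[0],B[1],np.round(tri(ray(mt,A[0]),ray(ms,B[0])),4))
b=(299,217);print('black',np.round(tri(ray(mt,(266,221)),ray(ms,b)),4))
E
```

```text
red [225.63461538 207.51923077] 52 [306.56296296 244.76296296] 135 [0.5543 0.117  0.1425]
yellow [278.49122807 181.63157895] 57 [258.16959064 220.38011696] 171 [ 0.6154 -0.0304  0.1442]
blue [238.21276596 168.72340426] 47 [264.05988024 249.43712575] 167 [0.6599 0.0773 0.1468]
black [0.5091 0.0114 0.1392]
```

{"api": "drive_tool", "payload": {"deltas": "87 25 -40 30 0;87 50 -80 60 0;87 75 -120 90 0;87 100 -163 110 0;87 125 -204 110 0;87 150 -245 110 0;87 175 -286 110 0;87 200 -327 110 0;87 225 -368 110 0;87 250 -409 110 0;87 275 -450 110 0;87 300 -490 110 0"}}

```text
time_s: 1.3
position: [0.5626, 0.0772, 0.3322]
tcp_rot: [[-0.906, 0.422, -0.001], [0.422, 0.906, 0.0], [0.001, -0.0, -1.0]]
force: [0.4, 0.6, 0.1]
opening: 1.0
grasp_force: 0.0
```

{"api": "drive_tool", "payload": {"deltas": "87 10 -17 0 0;87 20 -33 0 0;87 20 -33 0 0;87 20 -33 0 0"}}

```text
time_s: 1.7
position: [0.5814, 0.0472, 0.3323]
tcp_rot: [[-0.907, 0.422, -0.001], [0.422, 0.907, 0.001], [0.002, 0.0, -1.0]]
force: [0.0, 0.6, 0.3]
opening: 0.999
grasp_force: 0.0
```

Run:
```python
from h import *
s=bot.read_state(); print(np.round(s["position"],4),np.round(s["tcp_rot"],3).tolist(),np.round(s["force"],2),s["joint_positions"])
m=imaging.camera_model("wrist"); im=imaging.capture("wrist"); cv2.imwrite("pics/w1.png",im[:,:,::-1]); np.save("w1.npy",m["T"]); print(m["fx"],np.round(m["T"],4))
```

```text
[0.5814 0.0472 0.3323] [[-0.907, 0.422, -0.001], [0.422, 0.907, 0.001], [0.002, 0.0, -1.0]] [0.03 0.63 0.33] [-6.35735434e+00  2.09110230e+01  7.99334620e+01  5.43724482e-02
  7.92472250e+01 -7.14333788e+01]
329.8324491077035 [[ 0.4205  0.864   0.277   0.5035]
 [ 0.9073 -0.4007 -0.1274  0.083 ]
 [ 0.001   0.3049 -0.9524  0.4953]
 [ 0.      0.      0.      1.    ]]
```

View pics/w1.png

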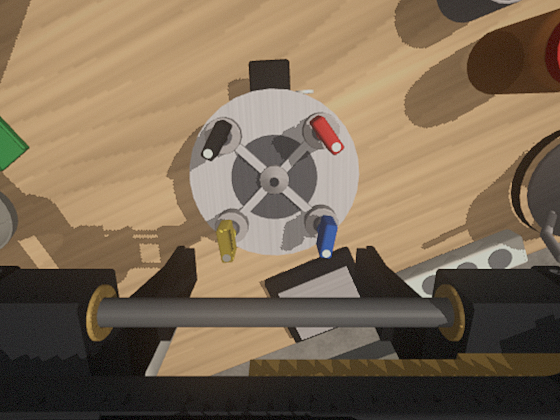

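The wrist view shows all four bars with their white dots: red (327,135), black (216,140), yellow (227,241), blue (327,238). The hub is at (274,180).

Run:
```python
from h import *
im=cv2.imread("pics/w1.png"); c=im[108:268,188:353]
cv2.imwrite("pics/w1c.png",cv2.resize(c,None,fx=3.6,fy=3.6,interpolation=cv2.INTER_NEAREST))
```

```text
(no output)
```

View pics/w1c.png

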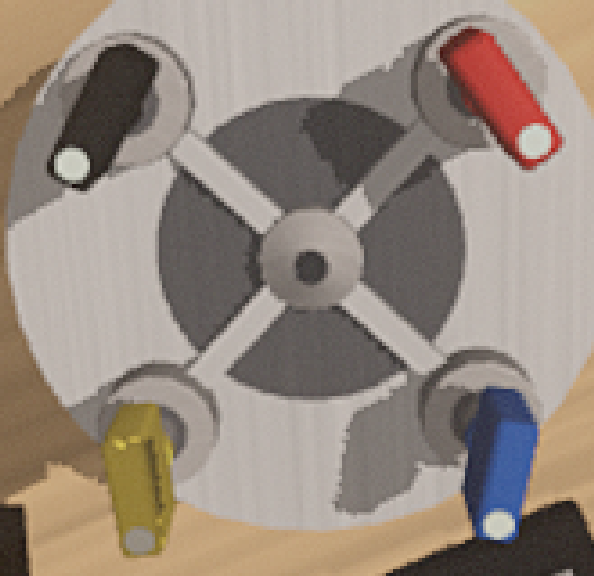

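```bash
cat >> h.py <<'E'
def topface(im,c,p,rad=30):
    """bright cluster of the coloured blob plus white dot -> rect in px"""
    b=near(im,c,p,rad)[2].astype(np.uint8)
    hull=np.zeros_like(b); cs,_=cv2.findContours(b,0,2); cv2.fillConvexPoly(hull,cv2.convexHull(np.vstack(cs)),1)
    v=im.max(2).astype(np.float32); z=v[b>0].reshape(-1,1)
    _,_,ce=cv2.kmeans(z,2,None,(3,50,.1),5,cv2.KMEANS_PP_CENTERS)
    return b,hull,ce.ravel(),v
E
python3 - <<'E'
from h import *
im=cv2.imread("pics/w1.png")[:,:,::-1].copy()
out=im.copy()
for c,p in (('red',(327,135)),('yellow',(227,241)),('blue',(327,238))):
    b,h,ce,v=topface(im,c,p); t=ce.mean(); top=(h>0)&(v>t)
    print(c,ce,b.sum(),h.sum(),top.sum()); 
    out[(h>0)&(v<=t)]=(0,0,0); out[top]=(0,255,0)
cv2.imwrite("pics/w1s.png",cv2.resize(np.hstack([im[108:268,188:353],out[108:268,188:353]])[:,:,::-1],None,fx=2.4,fy=3.6,interpolation=cv2.INTER_NEAREST))
E
```

```text
red [185.10933 116.41463] 457 602 472
yellow [143.87575 178.92   ] 363 626 34
blue [118.44444 157.37778] 144 325 298
```

View pics/w1s.png

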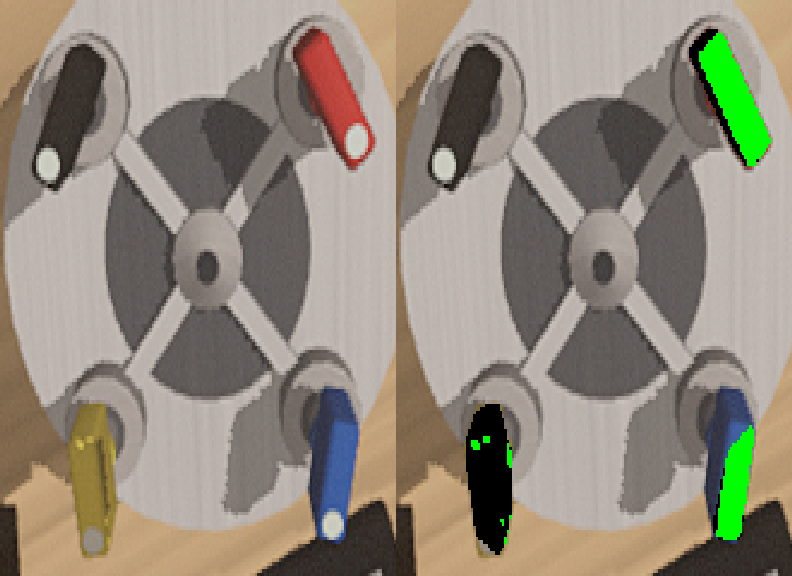

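Run:
```python
from h import *
im=cv2.imread("pics/w1.png")[:,:,::-1].copy(); m=imaging.camera_model("wrist"); m["T"]=np.load("w1.npy")
cr=lambda x,y:np.array([188+x/3.6,108+y/3.6])
E={}
for c,p in (('red',(327,135)),('blue',(327,238))):
    b,h,ce,v=topface(im,c,p); top=((h>0)&(v>ce.mean())).astype(np.uint8)
    R=cv2.boxPoints(cv2.minAreaRect(cv2.findNonZero(top))); 
    i=np.argsort(R[:,1]); E[c]=(R[i[:2]].mean(0),R[i[2:]].mean(0))
E['yellow']=(cr(132,439),cr(144,555)); E['black']=(cr(133,48),cr(72,182))
for z in (.156,.161,.166):
    C={}
    for c in E:
        a,b=[onz(m,p,z)[:2] for p in E[c]]; C[c]=(a+b)/2
        if z==.161: d=b-a; print(c,np.round(E[c],1).tolist(),'len',np.hypot(*d)*1e3,'yaw of +x',np.degrees(np.arctan2(d[1],d[0])))
    print(z,{c:np.round(C[c]*1e3,1).tolist() for c in C}, 'd ry',np.hypot(*(C['red']-C['yellow'])),'bk',np.hypot(*(C['blue']-C['black'])),'cent',np.round(sum(C.values())/4*1e3,1))
print('hub z.10',onz(m,cr(311,262),.1))
```

```text
0.156 {'red': [556.1, 118.9], 'blue': [664.2, 75.0], 'yellow': [621.2, -31.5], 'black': [512.6, 13.5]} d ry 0.16383355767675117 bk 0.1636563057920328 cent [588.5  44. ]
red [[317.79998779296875, 119.19999694824219], [339.70001220703125, 151.10000610351562]] len 39.016543213883416 yaw of +x 12.009788410432149
blue [[332.0, 225.39999389648438], [325.6000061035156, 257.29998779296875]] len 38.52435726545184 yaw of +x -32.526026414807966
yellow [[224.7, 229.9], [228.0, 262.2]] len 38.9422641243125 yaw of +x -22.019919846592828
black [[224.9, 121.3], [208.0, 158.6]] len 41.25023534156754 yaw of +x -52.155767973170846
0.161 {'red': [555.3, 118.4], 'blue': [661.9, 75.1], 'yellow': [619.4, -29.8], 'black': [512.5, 14.5]} d ry 0.1614189894348032 bk 0.16124434987675182 cent [587.3  44.6]
0.166 {'red': [554.6, 117.8], 'blue': [659.5, 75.2], 'yellow': [617.7, -28.1], 'black': [512.3, 15.5]} d ry 0.1590044211928552 bk 0.1588323939614708 cent [586.   45.1]
hub z.10 [0.58740526 0.043593   0.1       ]
```

{"api": "drive_tool", "payload": {"deltas": "40 -6 15 -25 0.13;40 -12 30 -50 0.26;40 -18 45 -75 0.39;40 -24 60 -95 0.52;40 -29 74 -110 0.645;40 -29 74 -123 0.645;40 -29 74 -123 0.645;40 -29 74 -123 0.645;40 -29 74 -123 0.645"}}

```text
time_s: 2.65
position: [0.5542, 0.1197, 0.2106]
tcp_rot: [[-0.978, -0.206, 0.002], [-0.206, 0.978, -0.0], [-0.002, -0.001, -1.0]]
force: [-0.7, -0.1, 0.3]
opening: 0.464
grasp_force: 0.0
```

```bash
cat > look.py <<'E'
import sys; from h import *
s=bot.read_state(); R=s["tcp_rot"]; print(np.round(np.array(s["position"])*1e3,1),'yaw',np.degrees(np.arctan2(R[1][0],R[0][0])),'f',np.round(s["force"],2),'m',np.round(s["moment"],2),s["opening"]*87)
m=imaging.camera_model("wrist"); im=imaging.capture("wrist"); cv2.imwrite(f"pics/{sys.argv[1]}.png",im[:,:,::-1]); np.save(sys.argv[1]+".npy",m["T"])
E
python3 look.py w2
```

```text
[554.2 119.7 210.6] yaw -168.0966070681822 f [-0.71 -0.11  0.34] m [ 0.03  0.04 -0.01] 40.37659118984302
```

View pics/w2.png

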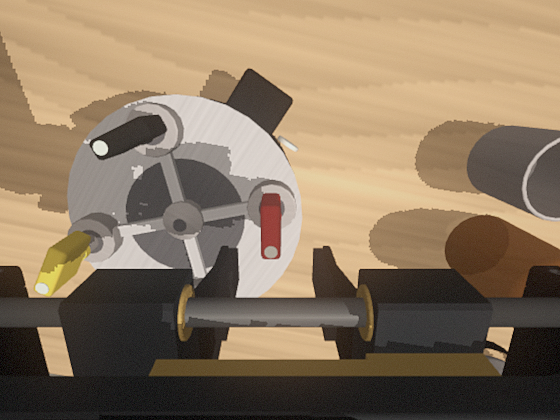

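The red bar's top is upright in the image, at columns 261–281 and rows 194–260, so the jaw's yaw fits. The fingertips are at columns 237 and 313.

```bash
cat > bar.py <<'E'
import sys; from h import *
n,c,u,v=sys.argv[1:5]; zt=float(sys.argv[5]) if len(sys.argv)>5 else .164
im=cv2.imread(f"pics/{n}.png")[:,:,::-1].copy(); m=imaging.camera_model("wrist"); m["T"]=np.load(n+".npy")
b,h,ce,vv=topface(im,c,(int(u),int(v)),40); print('V',ce)
top=((h>0)&(vv>ce.mean())).astype(np.uint8)
for nm,k in (('hull',h),('top',top)):
    r=cv2.minAreaRect(cv2.findNonZero(k)); B=cv2.boxPoints(r)
    W=np.array([onz(m,p,zt)[:2] for p in B])*1e3
    e=[W[1]-W[0],W[2]-W[1]]; l=[np.hypot(*x) for x in e]; d=e[int(np.argmax(l))]
    print(nm,'px',np.round(B).tolist(),'c',np.round(W.mean(0),1),'size',np.round(l,1),'yaw',round(np.degrees(np.arctan2(d[1],d[0])),1))
E
python3 bar.py w2 red 270 228
python3 - <<'E'
from h import *
m=imaging.camera_model("wrist");m["T"]=np.load("w2.npy")
T=np.linalg.inv(m["T"]);q=T@[.5542,.1197,.2106,1];print(q[:2]/q[2]*m["fx"]+[m["cx"],m["cy"]])
print(m["T"][:3,3])
E
```

```text
V [132.99301 149.71262]
hull px [[261.0, 258.0], [261.0, 206.0], [280.0, 206.0], [280.0, 258.0]] c [554.9 117.3] size [38.4 12.7] yaw -168.8
top px [[262.0, 206.0], [280.0, 206.0], [280.0, 258.0], [262.0, 258.0]] c [554.8 117.6] size [12.  38.4] yaw 12.2
[273.89888726 264.86415864]
[0.46964469 0.10247501 0.37325389]
```

{"api": "drive_tool", "payload": {"deltas": "40 1 -2 -20 0;40 1 -2 -40 0;40 1 -2 -60 0;40 1 -2 -78 0;30 1 -2 -78 0;24 1 -2 -78 0;20 1 -2 -78 0;20 1 -2 -78 0;20 1 -2 -78 0"}}

```text
time_s: 3.6
position: [0.5548, 0.1181, 0.1325]
tcp_rot: [[-0.978, -0.208, 0.002], [-0.208, 0.978, 0.0], [-0.002, -0.0, -1.0]]
force: [-0.5, 0.0, 0.1]
opening: 0.236
grasp_force: 0.0
```

```bash
python3 look.py w3
```

```text
[554.8 118.1 132.5] yaw -168.01868905597226 f [-0.46  0.04  0.09] m [ 0.09  0.01 -0.  ] 20.539033730658073
```

View pics/w3.png

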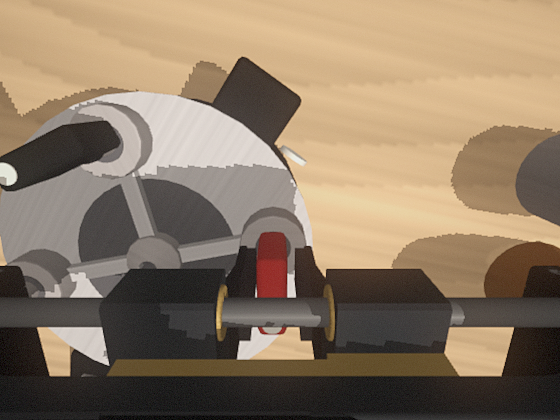

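The red bar is at columns 256–287, well centred between the fingers, with its dot at (271,328).

{"api": "drive_tool", "payload": {"deltas": "16 0 0 0 0;16 0 0 0 0;15 0 0 0 0;15 0 0 0 0"}}

```text
time_s: 4.05
position: [0.5546, 0.1173, 0.1318]
tcp_rot: [[-0.978, -0.208, 0.001], [-0.208, 0.978, -0.001], [-0.0, -0.002, -1.0]]
force: [-0.2, -3.7, 1.6]
opening: 0.178
grasp_force: 1.8
```

{"api": "drive_tool", "payload": {"deltas": "14 0 0 0 0;14 0 0 0 0;14 0 0 0 0"}}

```text
time_s: 4.35
position: [0.5547, 0.1169, 0.1318]
tcp_rot: [[-0.978, -0.208, 0.001], [-0.208, 0.978, -0.002], [-0.0, -0.002, -1.0]]
force: [0.2, -5.3, 2.0]
opening: 0.159
grasp_force: 2.8
```

{"api": "drive_tool", "payload": {"deltas": "14 0 -1 0 0;14 0 -1 0 0;14 0 -1 0 0"}}

```text
time_s: 4.65
position: [0.5547, 0.1168, 0.1317]
tcp_rot: [[-0.978, -0.208, 0.001], [-0.208, 0.978, -0.0], [-0.001, -0.001, -1.0]]
force: [0.4, -4.3, 1.3]
opening: 0.164
grasp_force: 2.2
```

{"api": "drive_tool", "payload": {"deltas": "14 0 -1.5 0 0;14 0 -1.5 0 0;14 0 -1.5 0 0"}}

```text
time_s: 4.95
position: [0.5541, 0.1163, 0.1314]
tcp_rot: [[-0.978, -0.207, -0.0], [-0.207, 0.978, 0.001], [-0.0, 0.001, -1.0]]
force: [1.5, 0.1, 0.7]
opening: 0.164
grasp_force: 0.8
```

{"api": "drive_tool", "payload": {"deltas": "11 0 0 0 0;8 0 0 0 0;8 0 0 0 0;8 0 0 0 0"}}

```text
time_s: 5.35
position: [0.5541, 0.1162, 0.1314]
tcp_rot: [[-0.978, -0.207, -0.0], [-0.207, 0.978, 0.001], [0.0, 0.001, -1.0]]
force: [0.6, 2.9, -0.9]
opening: 0.16
grasp_force: 30.1
```

{"api": "drive_tool", "payload": {"deltas": "8 0 0 -1 0;8 0 0 -1 0;8 0 0 -2 0;8 0 0 -2 0;8 0 0 -2 0"}}

```text
time_s: 5.85
position: [0.5542, 0.1161, 0.1298]
tcp_rot: [[-0.978, -0.207, 0.0], [-0.207, 0.978, 0.001], [-0.0, 0.001, -1.0]]
force: [-0.5, 5.9, 4.5]
opening: 0.157
grasp_force: 30.1
```

{"api": "drive_tool", "payload": {"deltas": "8 0 1 0 0;8 0 1 0 0;8 0 1 -0.5 0;8 0 1 -0.5 0"}}

```text
time_s: 6.25
position: [0.5542, 0.1162, 0.1292]
tcp_rot: [[-0.978, -0.208, -0.0], [-0.208, 0.978, -0.0], [0.0, -0.0, -1.0]]
force: [-1.1, 2.6, 5.9]
opening: 0.159
grasp_force: 30.1
```

{"api": "drive_tool", "payload": {"deltas": "8 0 0.7 -0.5 0;8 0 0.7 -0.5 0;8 0 0.7 -0.5 0"}}

```text
time_s: 6.55
position: [0.5541, 0.1164, 0.1288]
tcp_rot: [[-0.978, -0.208, -0.0], [-0.208, 0.978, -0.002], [0.001, -0.001, -1.0]]
force: [-1.3, 1.2, 5.2]
opening: 0.156
grasp_force: 30.1
```

{"api": "drive_tool", "payload": {"deltas": "8 0 0 -0.5 0;8 0 0 -0.5 0;8 0 0 -1 0;8 0 0 -1 0;8 0 0 -1 0"}}

```text
time_s: 7.05
position: [0.5542, 0.1164, 0.1282]
tcp_rot: [[-0.978, -0.208, -0.0], [-0.208, 0.978, -0.002], [0.0, -0.001, -1.0]]
force: [-1.5, 1.0, 8.0]
opening: 0.157
grasp_force: 30.1
```

Run:
```python
from h import *
for i in range(3):
    s=bot.read_state(); print(np.round(np.array(s["position"])*1e3,2),np.round(s["force"],2),np.round(s["moment"],2))
```

```text
[554.18 116.37 128.17] [-1.51  1.03  8.03] [ 0.18  0.38 -0.01]
[554.18 116.37 128.17] [-1.51  1.03  8.03] [ 0.18  0.38 -0.01]
[554.18 116.37 128.17] [-1.51  1.03  8.03] [ 0.18  0.38 -0.01]
```

{"api": "drive_tool", "payload": {"deltas": "8 0 0 0 -0.07;8 0 0 0 -0.14;8 0 0 0 -0.2;8 0 0 0 -0.2"}}

```text
time_s: 7.45
position: [0.5542, 0.1167, 0.1282]
tcp_rot: [[-1.0, -0.008, -0.0], [-0.008, 1.0, -0.001], [0.0, -0.001, -1.0]]
force: [-0.8, 1.4, 7.4]
opening: 0.157
grasp_force: 30.1
```

```bash
cat > st.py <<'E'
from h import *
s=bot.read_state(); R=s["tcp_rot"]; print(s["time_s"],np.round(np.array(s["position"])*1e3,2),'yaw',round(np.degrees(np.arctan2(R[1][0],R[0][0])),2),'f',np.round(s["force"],2),'m',np.round(s["moment"],3))
E
python3 st.py
```

```text
7.45 [554.17 116.68 128.19] yaw -179.52 f [-0.83  1.39  7.44] m [ 0.346  0.405 -0.01 ]
```

{"api": "drive_tool", "payload": {"deltas": "8 0 0 0 -0.12;8 0 0 0 -0.24;8 0 0 0 -0.36;8 0 0 0 -0.48;8 0 0 0 -0.6;8 0 0 0 -0.6"}}

```text
time_s: 8.05
position: [0.5545, 0.1176, 0.1282]
tcp_rot: [[-0.829, 0.559, 0.001], [0.559, 0.829, 0.001], [-0.0, 0.001, -1.0]]
force: [-1.2, 3.8, 7.7]
opening: 0.163
grasp_force: 30.1
```

Free and smooth. I'll ease the slight +y side load as I continue.

{"api": "drive_tool", "payload": {"deltas": "8 0 0.5 0 -0.12;8 0 1 0 -0.24;8 0 1 0 -0.36;8 0 1 0 -0.48;8 0 1 0 -0.6;8 0 1 0 -0.7;8 0 1 0 -0.771;8 0 1 0 -0.771;8 0 1 0 -0.771"}}

```text
time_s: 8.95
position: [0.5555, 0.1183, 0.1284]
tcp_rot: [[-0.207, 0.978, 0.003], [0.978, 0.207, 0.0], [-0.0, 0.003, -1.0]]
force: [-0.1, 3.0, 6.7]
opening: 0.158
grasp_force: 30.1
```

```bash
python3 st.py
```

```text
8.95 [555.46 118.33 128.41] yaw 101.95 f [-0.1   2.97  6.68] m [0.617 0.082 0.044]
```

{"api": "drive_tool", "payload": {"deltas": "8 0 1 1 0;8 0 1 2 0;8 0 1 3 0;8 0 1 4 0;8 0 1 4 0;8 0 1 4 0"}}

```text
time_s: 9.55
position: [0.5553, 0.1186, 0.1314]
tcp_rot: [[-0.208, 0.978, 0.002], [0.978, 0.208, -0.001], [-0.001, 0.002, -1.0]]
force: [4.7, -1.5, -0.3]
opening: 0.158
grasp_force: 30.1
```

{"api": "drive_tool", "payload": {"deltas": "20 0 0 0 0;40 0 0 0 0;40 0 0 0 0;40 0 0 30 0;40 0 0 60 0;40 0 0 80 0;40 15 -37 80 0.14;40 30 -74 80 0.28;40 46 -111 80 0.42;40 63 -148 80 0.56;40 63 -148 80 0.7;40 63 -148 80 0.84"}}

```text
time_s: 10.75
position: [0.6165, -0.0297, 0.2106]
tcp_rot: [[-0.869, 0.496, -0.003], [0.496, 0.869, 0.001], [0.003, -0.0, -1.0]]
force: [-0.8, 1.0, 0.2]
opening: 0.455
grasp_force: 0.0
```

{"api": "drive_tool", "payload": {"deltas": "40 0 0 0 0.137;40 0 0 0 0.137;40 0 0 0 0.137"}}

```text
time_s: 11.05
position: [0.6165, -0.0283, 0.2111]
tcp_rot: [[-0.926, 0.378, -0.002], [0.378, 0.926, 0.001], [0.002, -0.0, -1.0]]
force: [0.9, 0.2, -0.4]
opening: 0.459
grasp_force: 0.0
```

```bash
python3 look.py w4
```

```text
[616.5 -28.3 211.1] yaw 157.79808597844544 f [ 0.86  0.15 -0.41] m [-0.03 -0.01 -0.01] 39.90558580081066
```

View pics/w4.png

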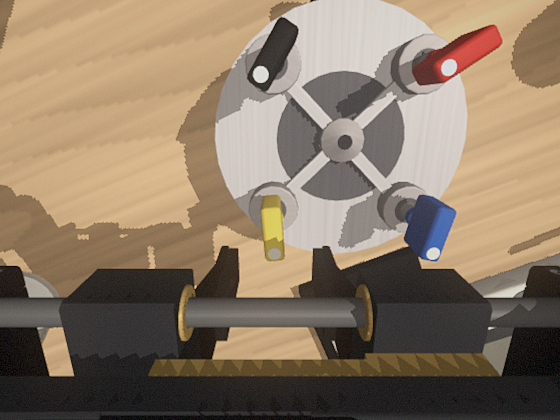

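Red now stands a quarter turn on, its dot at (449,68). The yellow bar is nearly upright at about (272,230), with its dot at (274,254).

```bash
python3 bar.py w4 yellow 272 228
```

```text
V [158.47475 194.48077]
hull px [[260.0, 209.0], [279.0, 207.0], [284.0, 259.0], [265.0, 261.0]] c [617.1 -30.7] size [13.  38.5] yaw -16.2
top px [[251.0, 216.0], [263.0, 209.0], [281.0, 240.0], [268.0, 247.0]] c [611.  -32.7] size [ 9.7 25.6] yaw 5.4
```

Run:
```python
from h import *
im=cv2.imread("pics/w4.png")[:,:,::-1].copy()
b=near(im,'yellow',(272,228),40)[2]
h=cv2.cvtColor(im,cv2.COLOR_RGB2HSV)
for r in range(194,264,4):
    x=np.where(b[r])[0]; print(r,(x.min(),x.max()) if len(x) else None,[int(v) for v in im[r,256:290,0]])
```

```text
194 None [188, 196, 189, 169, 181, 195, 195, 192, 194, 193, 184, 184, 182, 184, 183, 179, 183, 181, 177, 177, 178, 185, 191, 188, 189, 186, 187, 188, 187, 189, 189, 187, 187, 201]
198 None [131, 133, 130, 133, 131, 128, 124, 128, 136, 146, 145, 147, 145, 149, 156, 151, 155, 155, 157, 157, 159, 164, 172, 170, 175, 189, 187, 185, 187, 186, 186, 186, 188, 189]
202 None [132, 135, 132, 132, 136, 131, 121, 131, 144, 152, 151, 153, 154, 155, 155, 155, 157, 155, 157, 159, 162, 166, 173, 178, 155, 106, 117, 157, 189, 192, 190, 190, 190, 190]
206 None [133, 132, 133, 134, 126, 115, 129, 141, 151, 150, 152, 152, 154, 151, 155, 155, 159, 159, 164, 167, 168, 167, 169, 175, 164, 128, 115, 115, 110, 144, 185, 190, 188, 186]
210 (np.int64(261), np.int64(262)) [132, 129, 128, 126, 124, 165, 202, 216, 224, 221, 221, 218, 219, 220, 219, 219, 219, 219, 220, 219, 219, 219, 222, 222, 198, 142, 108, 112, 115, 118, 163, 194, 188, 187]
214 (np.int64(261), np.int64(262)) [132, 131, 132, 131, 132, 159, 192, 210, 219, 220, 219, 218, 219, 220, 219, 220, 220, 219, 219, 220, 219, 220, 220, 224, 210, 177, 176, 126
[... 1777 characters left out ...]
61, 159, 170, 168, 168, 168, 168, 170, 169, 171, 163, 161, 165, 158, 154, 131, 173, 224, 216, 216, 215, 217]
254 (np.int64(265), np.int64(283)) [213, 212, 211, 212, 211, 211, 212, 217, 197, 125, 155, 164, 168, 167, 169, 168, 169, 168, 167, 167, 167, 169, 168, 168, 168, 161, 157, 142, 167, 221, 219, 217, 215, 215]
258 (np.int64(267), np.int64(282)) [212, 212, 214, 212, 215, 214, 213, 216, 210, 181, 159, 155, 162, 168, 168, 169, 170, 168, 168, 171, 168, 171, 167, 164, 164, 158, 143, 151, 190, 215, 212, 211, 209, 211]
262 None [214, 215, 214, 216, 216, 219, 216, 216, 217, 217, 216, 216, 216, 218, 217, 215, 215, 216, 215, 215, 213, 214, 211, 212, 211, 211, 208, 210, 209, 210, 210, 211, 211, 212]
```

Run:
```python
from h import *
m=imaging.camera_model("wrist");m["T"]=np.load("w4.npy")
a,b,c=[onz(m,p,.164)[:2]*1e3 for p in ((270.8,208.5),(275,260),(272.9,234))]
d=b-a;print(np.round([a,b,(a+b)/2,c],1).tolist(),np.hypot(*d),np.degrees(np.arctan2(d[1],d[0])))
```

```text
[[599.2, -24.3], [635.6, -36.1], [617.4, -30.2], [616.8, -30.0]] 38.27916931163218 -17.922105190604043
```

{"api": "drive_tool", "payload": {"deltas": "40 1 -1.2 -20 0.078;40 1 -1.2 -40 0.078;40 1 -1.2 -60 0.078;40 1 -1.2 -79 0.078;30 1 -1.2 -79 0.078;22 1 -1.2 -79 0.078;16 1 -1.2 -79 0.078;16 1 -1.2 -79 0.078;15 1 -1.2 -79 0.078;15 1 -1.2 -79 0.078"}}

```text
time_s: 12.1
position: [0.6186, -0.0302, 0.1333]
tcp_rot: [[-0.953, 0.302, 0.001], [0.302, 0.953, -0.001], [-0.001, -0.0, -1.0]]
force: [0.4, -1.2, 0.6]
opening: 0.176
grasp_force: 0.5
```

```bash
python3 st.py
```

```text
12.1 [618.6  -30.2  133.26] yaw 162.43 f [ 0.37 -1.19  0.58] m [-0.148  0.042  0.042]
```

{"api": "drive_tool", "payload": {"deltas": "15 -1 0 0 0;14 -1 0 0 0;14 -1 0 0 0;13 -1 0 0 0;13 -1 0 0 0"}}

```text
time_s: 12.6
position: [0.6172, -0.0304, 0.1327]
tcp_rot: [[-0.953, 0.302, -0.0], [0.302, 0.953, -0.001], [-0.0, -0.001, -1.0]]
force: [-1.0, -2.8, 3.0]
opening: 0.162
grasp_force: 30.0
```

```bash
python3 st.py
```

```text
12.6 [617.19 -30.45 132.71] yaw 162.43 f [-0.97 -2.77  3.  ] m [-0.546  0.205  0.021]
```

{"api": "drive_tool", "payload": {"deltas": "8 0 -0.7 0 0;8 0 -0.7 -1 0;8 0 -0.7 -1 0;8 0 -0.7 -2 0;8 0 -0.7 -2 0;8 0 -0.7 -2 0"}}

```text
time_s: 13.2
position: [0.6172, -0.0305, 0.1306]
tcp_rot: [[-0.953, 0.302, -0.0], [0.302, 0.953, 0.0], [0.0, 0.0, -1.0]]
force: [-1.3, -1.8, 3.1]
opening: 0.161
grasp_force: 30.0
```

{"api": "drive_tool", "payload": {"deltas": "8 0 -0.3 -1 0;8 0 -0.3 -2 0;8 0 -0.3 -2 0;8 0 -0.3 -2 0"}}

```text
time_s: 13.6
position: [0.6172, -0.0306, 0.1286]
tcp_rot: [[-0.953, 0.302, 0.0], [0.302, 0.953, 0.0], [0.0, 0.0, -1.0]]
force: [-1.3, 0.7, 5.9]
opening: 0.161
grasp_force: 30.0
```

{"api": "drive_tool", "payload": {"deltas": "8 0 0 -0.4 0;8 0 0 -0.8 0;8 0 0 -0.8 0;8 0 0 -0.8 0"}}

```text
time_s: 14.0
position: [0.6172, -0.0306, 0.1278]
tcp_rot: [[-0.953, 0.302, 0.0], [0.302, 0.953, 0.0], [0.0, 0.0, -1.0]]
force: [-1.9, 0.5, 5.5]
opening: 0.158
grasp_force: 30.0
```

{"api": "drive_tool", "payload": {"deltas": "8 0 0 -0.4 0;8 0 0 -0.8 0;8 0 0 -0.8 0;8 0 0 -0.8 0"}}

```text
time_s: 14.4
position: [0.6172, -0.0306, 0.1272]
tcp_rot: [[-0.953, 0.302, 0.0], [0.302, 0.953, 0.0], [0.0, 0.0, -1.0]]
force: [-1.6, 0.0, 6.0]
opening: 0.157
grasp_force: 30.0
```

{"api": "drive_tool", "payload": {"deltas": "8 0 0 -0.4 0;8 0 0 -0.8 0;8 0 0 -0.8 0;8 0 0 -0.8 0"}}

```text
time_s: 14.8
position: [0.6172, -0.0306, 0.1265]
tcp_rot: [[-0.953, 0.302, 0.0], [0.302, 0.953, 0.0], [-0.0, 0.0, -1.0]]
force: [-1.8, 0.4, 7.3]
opening: 0.159
grasp_force: 30.0
```

{"api": "drive_tool", "payload": {"deltas": "8 0 0 -0.3 0;8 0 0 -0.3 0;8 0 0 -0.3 0"}}

```text
time_s: 15.1
position: [0.6172, -0.0306, 0.1263]
tcp_rot: [[-0.953, 0.302, 0.0], [0.302, 0.953, 0.0], [-0.0, 0.0, -1.0]]
force: [-2.3, -0.1, 7.4]
opening: 0.159
grasp_force: 30.0
```

{"api": "drive_tool", "payload": {"deltas": "8 0 0 0 0"}}

```text
time_s: 15.2
position: [0.6173, -0.0306, 0.1263]
tcp_rot: [[-0.953, 0.302, 0.0], [0.302, 0.953, 0.0], [-0.0, 0.0, -1.0]]
force: [-1.1, 1.1, 6.3]
opening: 0.159
grasp_force: 30.0
```

{"api": "drive_tool", "payload": {"deltas": "8 0 0 -0.5 0;8 0 0 -0.5 0;8 0 0 -0.5 0"}}

```text
time_s: 15.5
position: [0.6173, -0.0307, 0.126]
tcp_rot: [[-0.953, 0.302, 0.0], [0.302, 0.953, 0.0], [-0.0, 0.0, -1.0]]
force: [-2.4, 0.1, 8.2]
opening: 0.161
grasp_force: 30.0
```

{"api": "drive_tool", "payload": {"deltas": "8 0 0 0 0"}}

```text
time_s: 15.6
position: [0.6173, -0.0306, 0.126]
tcp_rot: [[-0.953, 0.302, 0.0], [0.302, 0.953, 0.0], [-0.0, 0.0, -1.0]]
force: [-2.5, -0.5, 8.3]
opening: 0.161
grasp_force: 30.0
```

{"api": "drive_tool", "payload": {"deltas": "8 0 0 0 -0.07;8 0 0 0 -0.14;8 0 0 0 -0.2;8 0 0 0 -0.2"}}

```text
time_s: 16.0
position: [0.6173, -0.0306, 0.126]
tcp_rot: [[-0.874, 0.486, 0.0], [0.486, 0.874, 0.001], [-0.0, 0.001, -1.0]]
force: [-1.9, 1.3, 7.2]
opening: 0.156
grasp_force: 30.0
```

```bash
python3 st.py
```

```text
16.0 [617.31 -30.55 126.  ] yaw 150.89 f [-1.86  1.33  7.2 ] m [0.18  0.391 0.053]
```

{"api": "drive_tool", "payload": {"deltas": "8 -0.3 0 0 -0.12;8 -0.5 0 0 -0.24;8 -0.5 0 0 -0.36;8 -0.5 0 0 -0.48;8 -0.5 0 0 -0.6;8 -0.5 0 0 -0.6"}}

```text
time_s: 16.6
position: [0.6175, -0.0303, 0.1262]
tcp_rot: [[-0.445, 0.895, 0.002], [0.895, 0.445, 0.001], [-0.0, 0.002, -1.0]]
force: [-1.0, 2.0, 7.0]
opening: 0.163
grasp_force: 30.0
```

{"api": "drive_tool", "payload": {"deltas": "8 0 0.3 -0.2 -0.12;8 0 0.5 -0.2 -0.24;8 0 0.5 -0.2 -0.36;8 0 0.5 -0.2 -0.48;8 0 0.5 -0.2 -0.6;8 0 0.5 -0.2 -0.72;8 0 0.5 -0.2 -0.84;8 0 0.5 -0.2 -0.84"}}

```text
time_s: 17.4
position: [0.6181, -0.0302, 0.1262]
tcp_rot: [[0.369, 0.929, 0.003], [0.929, -0.369, 0.0], [0.001, 0.003, -1.0]]
force: [-1.0, 1.1, 8.1]
opening: 0.159
grasp_force: 30.0
```

{"api": "drive_tool", "payload": {"deltas": "8 0 0.3 0 -0.12;8 0 0.3 0 -0.24;8 0 0.3 0 -0.36;8 0 0.3 0 -0.48;8 0 0.3 0 -0.6;8 0 0.3 0 -0.72;8 0 0.3 0 -0.75;8 0 0.3 0 -0.75"}}

```text
time_s: 18.2
position: [0.6184, -0.0305, 0.1262]
tcp_rot: [[0.903, 0.43, 0.004], [0.43, -0.903, -0.001], [0.003, 0.003, -1.0]]
force: [0.0, 0.1, 7.0]
opening: 0.159
grasp_force: 30.0
```

```bash
python3 st.py
```

```text
18.2 [618.43 -30.53 126.23] yaw 25.45 f [0.04 0.09 7.04] m [-0.15   0.203 -0.019]
```

{"api": "drive_tool", "payload": {"deltas": "8 0 0 0 -0.12;8 0 0 0 -0.24;8 0 0 0 -0.36;8 0 0 0 -0.48;8 0 0 0 -0.6;8 0 0 0 -0.7;8 0 0 0 -0.752;8 0 0 0 -0.752;8 0 0 0 -0.752"}}

```text
time_s: 19.1
position: [0.6185, -0.031, 0.1263]
tcp_rot: [[0.953, -0.302, 0.004], [-0.302, -0.953, -0.002], [0.004, 0.0, -1.0]]
force: [0.3, -1.2, 7.8]
opening: 0.163
grasp_force: 30.0
```

```bash
python3 st.py
```

```text
19.1 [618.47 -30.99 126.26] yaw -17.6 f [ 0.33 -1.2   7.79] m [-0.265  0.281  0.002]
```

{"api": "drive_tool", "payload": {"deltas": "8 0 0 1.5 0;8 0 0 3 0;8 0 0 4.5 0;8 0 0 6 0;8 0 0 7 0;8 0 0 7.5 0;8 0 0 7.5 0;8 0 0 7.5 0"}}

```text
time_s: 19.9
position: [0.6182, -0.0309, 0.1328]
tcp_rot: [[0.953, -0.302, 0.003], [-0.302, -0.953, -0.001], [0.004, 0.0, -1.0]]
force: [3.3, -3.3, 2.7]
opening: 0.159
grasp_force: 30.0
```

{"api": "drive_tool", "payload": {"deltas": "20 0 0 0 0;40 0 0 0 0;40 0 0 0 0;40 0 0 30 0;40 0 0 60 0;40 0 0 78 0;40 10 26 78 0.14;40 20 52 78 0.28;40 30 78 78 0.42;40 43 106 78 0.56;40 43 106 78 0.7;40 43 106 78 0.84"}}

```text
time_s: 21.1
position: [0.6587, 0.0777, 0.2097]
tcp_rot: [[0.857, 0.515, -0.003], [0.515, -0.857, 0.001], [-0.002, -0.002, -1.0]]
force: [0.4, 1.0, -0.4]
opening: 0.458
grasp_force: 0.0
```

{"api": "drive_tool", "payload": {"deltas": "40 0 0 0 0.14;40 0 0 0 0.28;40 0 0 0 0.42;40 0 0 0 0.56;40 0 0 0 0.7;40 0 0 0 0.84;40 0 0 0 0.98;40 0 0 0 1.12;40 0 0 0 1.26;40 0 0 0 1.4;40 0 0 0 1.54;40 0 0 0 1.68"}}

```text
time_s: 22.3
position: [0.6585, 0.0764, 0.2098]
tcp_rot: [[-0.604, 0.797, -0.003], [0.797, 0.604, 0.001], [0.002, -0.002, -1.0]]
force: [-0.1, -0.1, 0.3]
opening: 0.456
grasp_force: 0.0
```

{"api": "drive_tool", "payload": {"deltas": "40 0 0 0 0.14;40 0 0 0 0.28;40 0 0 0 0.361;40 0 0 0 0.361;40 0 0 0 0.361"}}

```text
time_s: 22.8
position: [0.659, 0.0762, 0.2101]
tcp_rot: [[-0.842, 0.539, -0.002], [0.539, 0.842, 0.0], [0.002, -0.001, -1.0]]
force: [-0.3, -0.2, -0.0]
opening: 0.464
grasp_force: 0.0
```

```bash
python3 look.py w5; python3 bar.py w5 blue 272 228
python3 - <<'E'
from h import *
im=cv2.imread("pics/w5.png")[:,:,::-1].copy()
for r in range(190,268,6): print(r,[int(v) for v in im[r,252:294,2]])
E
```

```text
[659.   76.2 210.1] yaw 147.37690499129957 f [-0.34 -0.22 -0.02] m [0.   0.02 0.01] 40.358934456603386
V [168.43388 130.     ]
hull px [[265.0, 217.0], [283.0, 217.0], [283.0, 250.0], [265.0, 250.0]] c [658.8  75.1] size [12.1 24.3] yaw -32.1
top px [[266.0, 217.0], [283.0, 217.0], [283.0, 248.0], [266.0, 248.0]] c [658.4  75.8] size [11.4 22.8] yaw -32.1
190 [184, 185, 185, 192, 183, 126, 70, 77, 89, 106, 137, 166, 171, 169, 167, 168, 163, 167, 165, 164, 164, 164, 165, 163, 165, 163, 162, 164, 165, 170, 171, 178, 182, 183, 158, 137, 115, 114, 115, 123, 158, 185]
196 [115, 79, 83, 133, 165, 165, 163, 166, 165, 163, 166, 165, 164, 166, 150, 124, 107, 98, 103, 102, 102, 106, 107, 112, 104, 108, 109, 114, 127, 146, 152, 159, 166, 164, 165, 165, 166, 165, 163, 169, 178, 165]
202 [110, 108, 108, 107, 111, 112, 112, 112, 109, 113, 114, 111, 94, 79, 88, 94, 110, 111, 113, 119, 116, 118, 115, 116, 120, 118, 117, 121, 118, 120, 125, 125, 143, 171, 168, 166, 165, 165, 164, 164, 165, 166]
208 [107, 107, 109, 108, 109, 109, 106, 109, 114, 95, 67, 69, 73, 85, 102, 123, 134, 136, 135, 136, 135, 13
[... 1321 characters left out ...]
 100, 123, 145, 120, 136, 134, 129, 127, 128, 127, 126, 129, 125]
250 [126, 127, 129, 123, 122, 124, 121, 124, 126, 132, 135, 123, 107, 143, 136, 109, 107, 119, 138, 142, 140, 141, 139, 142, 141, 129, 110, 110, 111, 101, 124, 145, 118, 125, 123, 123, 121, 121, 120, 123, 122, 117]
256 [135, 132, 135, 134, 133, 132, 135, 133, 135, 138, 137, 119, 81, 105, 107, 126, 141, 140, 138, 135, 138, 140, 136, 136, 138, 139, 141, 135, 114, 99, 118, 138, 130, 129, 130, 128, 129, 135, 138, 138, 137, 137]
262 [132, 133, 136, 130, 129, 126, 127, 126, 122, 124, 124, 127, 127, 125, 120, 115, 117, 112, 110, 117, 118, 122, 114, 121, 119, 121, 122, 124, 131, 138, 143, 140, 127, 114, 75, 62, 43, 32, 34, 37, 35, 35]
```

View pics/w5.png

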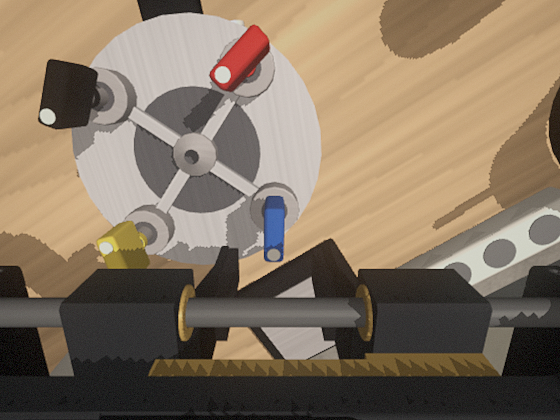

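Blue is upright at columns 265–284 and rows 210–261, centred between the fingertips. Red and yellow show dots consistent with their turns, so I'll go down and close on blue.

{"api": "drive_tool", "payload": {"deltas": "40 2 -1.2 -20 0;40 2 -1.2 -40 0;40 2 -1.2 -60 0;40 2 -1.2 -78 0;30 2 -1.2 -78 0;22 2 -1.2 -78 0;16 2 -1.2 -78 0;16 2 -1.2 -78 0;15 2 -1.2 -78 0;15 2 -1.2 -78 0"}}

```text
time_s: 23.85
position: [0.662, 0.0741, 0.1335]
tcp_rot: [[-0.843, 0.538, 0.001], [0.538, 0.843, -0.001], [-0.001, -0.0, -1.0]]
force: [-0.5, -2.5, 1.3]
opening: 0.175
grasp_force: 1.0
```

```bash
python3 st.py
```

```text
23.85 [661.98  74.06 133.55] yaw 147.47 f [-0.46 -2.5   1.31] m [-0.35   0.116 -0.021]
```

{"api": "drive_tool", "payload": {"deltas": "15 -1.4 0.2 0 0;15 -1.4 0.2 0 0;14 -1.4 0.2 0 0;13 -1.4 0.2 0 0;13 -1.4 0.2 0 0"}}

```text
time_s: 24.35
position: [0.66, 0.0745, 0.1327]
tcp_rot: [[-0.843, 0.538, -0.001], [0.538, 0.843, -0.001], [0.0, -0.001, -1.0]]
force: [-1.4, -2.2, 0.8]
opening: 0.159
grasp_force: 30.0
```

{"api": "drive_tool", "payload": {"deltas": "8 -0.3 -0.5 -0.5 0;8 -0.3 -0.5 -1 0;8 -0.3 -0.5 -1.5 0;8 -0.3 -0.5 -1.5 0;8 -0.3 -0.5 -1.5 0"}}

```text
time_s: 24.85
position: [0.66, 0.0744, 0.1312]
tcp_rot: [[-0.843, 0.538, -0.0], [0.538, 0.843, 0.0], [0.0, 0.0, -1.0]]
force: [-1.6, -1.2, 2.9]
opening: 0.161
grasp_force: 30.0
```

{"api": "drive_tool", "payload": {"deltas": "8 -0.3 -0.2 -0.5 0;8 -0.3 -0.2 -1 0;8 -0.3 -0.2 -1.5 0;8 -0.3 -0.2 -1.5 0;8 -0.3 -0.2 -1.5 0"}}

```text
time_s: 25.35
position: [0.6599, 0.0744, 0.1297]
tcp_rot: [[-0.843, 0.538, 0.0], [0.538, 0.843, 0.0], [-0.0, 0.001, -1.0]]
force: [-1.5, -0.9, 2.8]
opening: 0.158
grasp_force: 30.0
```

Deeper spring; I'll go on in steps.

{"api": "drive_tool", "payload": {"deltas": "8 -0.2 0 -0.5 0;8 -0.2 0 -1 0;8 -0.2 0 -1.5 0;8 -0.2 0 -1.5 0;8 -0.2 0 -1.5 0"}}

```text
time_s: 25.85
position: [0.6598, 0.0744, 0.1283]
tcp_rot: [[-0.843, 0.538, 0.001], [0.538, 0.843, 0.0], [-0.0, 0.001, -1.0]]
force: [-0.2, 0.5, 2.9]
opening: 0.157
grasp_force: 30.0
```

{"api": "drive_tool", "payload": {"deltas": "8 0 0 -0.5 0;8 0 0 -1 0;8 0 0 -1.2 0;8 0 0 -1.2 0;8 0 0 -1.2 0"}}

```text
time_s: 26.35
position: [0.6599, 0.0743, 0.1271]
tcp_rot: [[-0.843, 0.538, 0.001], [0.538, 0.843, 0.0], [-0.0, 0.001, -1.0]]
force: [0.3, 1.2, 3.2]
opening: 0.157
grasp_force: 30.0
```

{"api": "drive_tool", "payload": {"deltas": "8 0 0 -0.5 0;8 0 0 -1 0;8 0 0 -1.2 0;8 0 0 -1.2 0;8 0 0 -1.2 0"}}

```text
time_s: 26.85
position: [0.6598, 0.0743, 0.1259]
tcp_rot: [[-0.843, 0.538, 0.001], [0.538, 0.843, 0.0], [-0.0, 0.001, -1.0]]
force: [0.7, 2.5, 4.5]
opening: 0.158
grasp_force: 30.0
```

{"api": "drive_tool", "payload": {"deltas": "8 0 0 -0.5 0;8 0 0 -1 0;8 0 0 -1 0;8 0 0 -1 0"}}

```text
time_s: 27.25
position: [0.6598, 0.0743, 0.1248]
tcp_rot: [[-0.843, 0.538, 0.001], [0.538, 0.843, 0.0], [-0.0, 0.0, -1.0]]
force: [2.6, 2.8, 4.5]
opening: 0.158
grasp_force: 30.0
```

{"api": "drive_tool", "payload": {"deltas": "8 0.5 0.6 -0.5 0;8 0.5 0.6 -1 0;8 0.5 0.6 -1 0;8 0.5 0.6 -1 0"}}

```text
time_s: 27.65
position: [0.6599, 0.0744, 0.1237]
tcp_rot: [[-0.843, 0.538, -0.0], [0.538, 0.843, -0.001], [0.0, -0.001, -1.0]]
force: [0.1, 0.4, 5.2]
opening: 0.155
grasp_force: 30.0
```

{"api": "drive_tool", "payload": {"deltas": "8 0 0 -0.4 0;8 0 0 -0.8 0;8 0 0 -0.8 0;8 0 0 -0.8 0"}}

```text
time_s: 28.05
position: [0.6599, 0.0744, 0.1229]
tcp_rot: [[-0.843, 0.538, -0.0], [0.538, 0.843, -0.001], [0.0, -0.001, -1.0]]
force: [0.3, 1.1, 5.1]
opening: 0.159
grasp_force: 30.0
```

{"api": "drive_tool", "payload": {"deltas": "8 0 0 -0.4 0;8 0 0 -0.8 0;8 0 0 -0.8 0;8 0 0 -0.8 0"}}

```text
time_s: 28.45
position: [0.6599, 0.0744, 0.1222]
tcp_rot: [[-0.843, 0.538, -0.0], [0.538, 0.843, -0.001], [0.0, -0.001, -1.0]]
force: [-0.0, 1.2, 5.6]
opening: 0.158
grasp_force: 30.0
```

{"api": "drive_tool", "payload": {"deltas": "8 0 0 0 0"}}

```text
time_s: 28.55
position: [0.6599, 0.0744, 0.1222]
tcp_rot: [[-0.843, 0.538, -0.0], [0.538, 0.843, -0.001], [-0.0, -0.001, -1.0]]
force: [1.1, 0.5, 5.7]
opening: 0.16
grasp_force: 30.0
```

{"api": "drive_tool", "payload": {"deltas": "8 0 0.2 -0.4 0;8 0 0.2 -0.7 0;8 0 0.2 -0.7 0;8 0 0.2 -0.7 0"}}

```text
time_s: 28.95
position: [0.6599, 0.0744, 0.1216]
tcp_rot: [[-0.843, 0.538, -0.0], [0.538, 0.843, -0.001], [-0.0, -0.001, -1.0]]
force: [0.6, 0.2, 5.6]
opening: 0.157
grasp_force: 30.0
```

{"api": "drive_tool", "payload": {"deltas": "8 0 0 0 0"}}

```text
time_s: 29.05
position: [0.6599, 0.0744, 0.1216]
tcp_rot: [[-0.843, 0.538, -0.0], [0.538, 0.843, -0.001], [-0.0, -0.001, -1.0]]
force: [0.5, -0.5, 5.7]
opening: 0.16
grasp_force: 30.0
```

{"api": "drive_tool", "payload": {"deltas": "8 0 0 -0.4 0;8 0 0 -0.7 0;8 0 0 -0.7 0;8 0 0 -0.7 0"}}

```text
time_s: 29.45
position: [0.6599, 0.0744, 0.1209]
tcp_rot: [[-0.843, 0.538, -0.0], [0.538, 0.843, -0.001], [-0.0, -0.001, -1.0]]
force: [-0.3, 0.1, 5.2]
opening: 0.16
grasp_force: 30.0
```

{"api": "drive_tool", "payload": {"deltas": "8 0 0 0 0"}}

```text
time_s: 29.55
position: [0.6599, 0.0744, 0.1209]
tcp_rot: [[-0.843, 0.538, -0.0], [0.538, 0.843, -0.001], [-0.0, -0.001, -1.0]]
force: [-0.4, 0.0, 5.8]
opening: 0.159
grasp_force: 30.0
```

{"api": "drive_tool", "payload": {"deltas": "8 0 0 -0.4 0;8 0 0 -0.7 0;8 0 0 -0.7 0;8 0 0 -0.7 0"}}

```text
time_s: 29.95
position: [0.6599, 0.0744, 0.1204]
tcp_rot: [[-0.843, 0.538, -0.0], [0.538, 0.843, -0.001], [-0.0, -0.001, -1.0]]
force: [0.4, -0.1, 6.6]
opening: 0.158
grasp_force: 30.0
```

{"api": "drive_tool", "payload": {"deltas": "8 0 0 0 0"}}

```text
time_s: 30.05
position: [0.6599, 0.0744, 0.1204]
tcp_rot: [[-0.843, 0.538, -0.0], [0.538, 0.843, -0.001], [-0.0, -0.001, -1.0]]
force: [1.2, 1.1, 7.0]
opening: 0.161
grasp_force: 30.0
```

Stiffening now; half a millimetre more.

{"api": "drive_tool", "payload": {"deltas": "8 0 0 -0.3 0;8 0 0 -0.6 0;8 0 0 -0.6 0;8 0 0 -0.6 0"}}

```text
time_s: 30.45
position: [0.6599, 0.0744, 0.12]
tcp_rot: [[-0.843, 0.538, -0.0], [0.538, 0.843, -0.001], [-0.0, -0.001, -1.0]]
force: [-0.1, 0.6, 7.4]
opening: 0.157
grasp_force: 30.0
```

{"api": "drive_tool", "payload": {"deltas": "8 0 0 0 -0.07;8 0 0 0 -0.14;8 0 0 0 -0.2;8 0 0 0 -0.2"}}

```text
time_s: 30.85
position: [0.66, 0.0746, 0.12]
tcp_rot: [[-0.719, 0.695, 0.0], [0.695, 0.719, -0.001], [-0.001, -0.001, -1.0]]
force: [-0.1, 0.6, 7.2]
opening: 0.158
grasp_force: 30.0
```

```bash
python3 st.py
```

```text
30.85 [660.    74.56 120.04] yaw 135.96 f [-0.13  0.56  7.18] m [ 0.096 -0.033 -0.038]
```

{"api": "drive_tool", "payload": {"deltas": "8 0 0 -0.2 -0.12;8 0 0 -0.2 -0.24;8 0 0 -0.2 -0.36;8 0 0 -0.2 -0.48;8 0 0 -0.2 -0.6;8 0 0 -0.2 -0.6"}}

```text
time_s: 31.45
position: [0.6605, 0.0747, 0.12]
tcp_rot: [[-0.2, 0.98, 0.001], [0.98, 0.2, -0.0], [-0.001, 0.001, -1.0]]
force: [1.4, 1.2, 7.7]
opening: 0.159
grasp_force: 30.0
```

{"api": "drive_tool", "payload": {"deltas": "8 0.3 0.2 0 -0.12;8 0.3 0.2 0 -0.24;8 0.3 0.2 0 -0.36;8 0.3 0.2 0 -0.48;8 0.3 0.2 0 -0.6;8 0.3 0.2 0 -0.7;8 0.3 0.2 0 -0.771;8 0.3 0.2 0 -0.771;8 0.3 0.2 0 -0.771"}}

```text
time_s: 32.35
position: [0.6611, 0.0746, 0.1201]
tcp_rot: [[0.538, 0.843, 0.002], [0.843, -0.538, -0.001], [0.0, 0.002, -1.0]]
force: [1.5, 0.6, 7.5]
opening: 0.156
grasp_force: 30.0
```

```bash
python3 st.py
```

```text
32.35 [661.1   74.65 120.1 ] yaw 57.46 f [1.53 0.63 7.55] m [ 0.019 -0.031 -0.015]
```

{"api": "drive_tool", "payload": {"deltas": "8 0 0 2 0;8 0 0 4 0;8 0 0 6 0;8 0 0 8 0;8 0 0 10 0;8 0 0 12 0;8 0 0 13 0;8 0 0 13.4 0;8 0 0 13.4 0;8 0 0 13.4 0"}}

```text
time_s: 33.35
position: [0.661, 0.0747, 0.1327]
tcp_rot: [[0.538, 0.843, 0.001], [0.843, -0.538, -0.001], [0.0, 0.002, -1.0]]
force: [4.7, -2.6, 2.1]
opening: 0.16
grasp_force: 30.0
```

{"api": "drive_tool", "payload": {"deltas": "20 0 0 0 0;40 0 0 0 0;40 0 0 0 0;40 0 0 30 0;40 0 0 60 0;40 0 0 90 0;40 -40 -15 120 0;40 -80 -30 180 0;40 -80 -30 205 0;40 -80 -30 205 0;40 -80 -30 205 0"}}

```text
time_s: 34.45
position: [0.5794, 0.0455, 0.3384]
tcp_rot: [[0.538, 0.843, 0.0], [0.843, -0.538, 0.0], [0.0, -0.0, -1.0]]
force: [0.2, -0.1, 0.5]
opening: 0.46
grasp_force: 0.0
```

```bash
python3 look.py w6
```

```text
[579.4  45.5 338.4] yaw 57.455036687883904 f [ 0.21 -0.05  0.51] m [-0.14  0.13  0.  ] 40.036010828868655
```

View pics/w6.png

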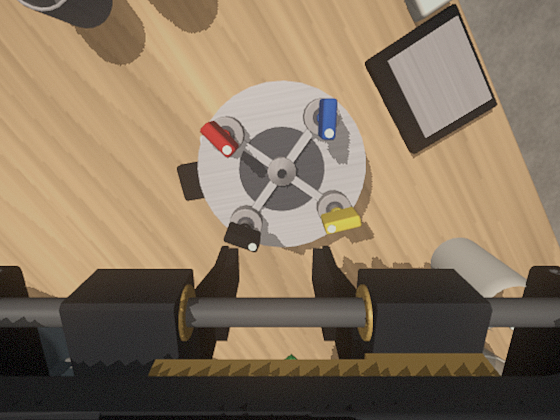

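All four bars are standing. Dots are at red (227,150), yellow (332,229), blue (329,133) and black (253,246). I'll check their bearings from the axes.

```bash
python3 - <<'E'
from h import *
m=imaging.camera_model("wrist");m["T"]=np.load("w6.npy")
for c,p,a,y0,t in (('red',(227,150),(555.4,118.4),12,-90),('yellow',(332,229),(618,-30.3),-17.5,-180),('blue',(329,133),(660.8,75),-32.5,-90),('black',(253,246),(512.5,14.5),-52,0)):
    d=onz(m,p,.164)[:2]*1e3-a; y=np.degrees(np.arctan2(d[1],d[0])); print(c,'r',round(np.hypot(*d),1),'yaw',round(y,1),'expected',(y0+t+180)%360-180)
E
python3 st.py
```

```text
red r 14.9 yaw -83.7 expected -78
yellow r 13.4 yaw 174.3 expected 162.5
blue r 14.6 yaw -122.3 expected -122.5
black r 15.9 yaw -60.8 expected -52
34.5 [579.01  45.56 336.75] yaw 57.46 f [ 0.29 -0.22 -0.83] m [-0.052  0.123 -0.01 ]
```

Run:
```python
from h import *
im=cv2.imread("pics/w6.png")[:,:,::-1].copy(); m=imaging.camera_model("wrist");m["T"]=np.load("w6.npy")
h=cv2.cvtColor(im,cv2.COLOR_RGB2HSV)
for c,p in (('red',(227,150)),('yellow',(332,229)),('blue',(329,133)),('black',(253,246))):
    x,y=p; w=np.zeros(h.shape[:2],np.uint8); w[y-7:y+8,x-7:x+8]=((h[...,1]<45)&(h[...,2]>205))[y-7:y+8,x-7:x+8]
    B=blobs(w,4); q=max(B,key=lambda b:b[1])[0] if B else None
    print(c,q, None if q is None else np.round(onz(m,q,.164)*1e3,1))
for r in range(200,240,3): print(r,[tuple(int(k) for k in im[r,x]) for x in range(318,366,4)])
c=im[190:250,300:380]; cv2.imwrite("pics/w6y.png",cv2.resize(c[:,:,::-1],None,fx=8,fy=8,interpolation=cv2.INTER_NEAREST))
```

```text
red [226.56603774 149.73584906] [556.8 104.  164. ]
yellow [331.43589744 228.56410256] [604.4 -28.2 164. ]
blue [328.7755102  132.83673469] [652.9  62.9 164. ]
black [252.  246.5] [519.    0.7 164. ]
200 [(167, 161, 155), (184, 174, 166), (176, 165, 158), (176, 167, 160), (173, 163, 156), (179, 169, 161), (174, 165, 157), (180, 169, 161), (198, 190, 185), (194, 186, 180), (141, 111, 79), (142, 115, 87)]
203 [(112, 103, 97), (178, 168, 160), (178, 169, 160), (87, 80, 79), (101, 95, 94), (96, 89, 87), (177, 166, 159), (175, 165, 158), (157, 150, 142), (199, 192, 186), (147, 119, 88), (142, 114, 84)]
206 [(147, 137, 129), (176, 167, 159), (156, 147, 141), (115, 108, 104), (130, 122, 118), (106, 98, 91), (125, 117, 112), (179, 169, 165), (158, 147, 127), (136, 112, 85), (147, 121, 91), (143, 114, 85)]
209 [(157, 148, 142), (176, 166, 158), (109, 103, 100), (128, 119, 113), (178, 158, 74), (190, 174, 85), (147, 127, 60), (165, 142, 63), (163, 140, 60), (135, 114, 66), (142, 116, 87), (148, 119, 89)]
212 [(149, 140, 133), (177, 168, 165), (140, 128, 106), (155, 133, 67), (161, 140, 66), (1
[... 1205 characters left out ...]
, 80), (177, 152, 69), (134, 110, 73), (131, 106, 80), (136, 111, 81), (136, 109, 81), (138, 111, 83)]
233 [(197, 189, 183), (195, 187, 181), (178, 165, 127), (176, 150, 65), (134, 108, 68), (133, 110, 83), (135, 107, 81), (141, 115, 86), (135, 109, 80), (131, 105, 75), (136, 109, 79), (139, 115, 87)]
236 [(197, 189, 183), (171, 160, 149), (137, 113, 81), (148, 123, 92), (140, 115, 85), (138, 112, 83), (126, 102, 77), (130, 106, 80), (140, 112, 85), (136, 110, 81), (134, 107, 80), (137, 109, 82)]
239 [(136, 107, 74), (144, 118, 86), (138, 112, 83), (144, 119, 89), (142, 116, 85), (152, 125, 93), (194, 162, 121), (197, 164, 124), (134, 107, 77), (138, 111, 84), (135, 111, 82), (133, 107, 78)]
```

Run:
```python
from h import *
im=cv2.imread("pics/w6.png")[:,:,::-1].copy(); m=imaging.camera_model("wrist");m["T"]=np.load("w6.npy")
t=(im[...,0].astype(int)>186)&(im[...,1]>165)&(im[...,2]<110); t[:205]=0;t[240:]=0;t[:,:318]=0;t[:,366:]=0
k=cv2.morphologyEx(t.astype(np.uint8),cv2.MORPH_OPEN,np.ones((3,3)))
dot=(331.4,228.6); cv2.circle(k,(331,229),3,1,-1)
r=cv2.minAreaRect(cv2.findNonZero(k)); W=np.array([onz(m,p,.164)[:2] for p in cv2.boxPoints(r)])*1e3
e=[W[1]-W[0],W[2]-W[1]]; print(r,W.mean(0),[ (round(np.hypot(*x),1),round(np.degrees(np.arctan2(x[1],x[0])),1)) for x in e])
```

```text
((342.558837890625, 224.2353057861328), (10.429031372070312, 34.92512893676758), 75.96376037597656) [617.08887049 -30.2961211 ] [(np.float64(37.5), np.float64(-17.4)), (np.float64(12.3), np.float64(-105.1))]
```

```bash
python3 -c "
from rig import bot
print(bot.hand_in())"
```

```text
the job is handed in; nothing more can be done
None
```

I turned red one quarter, yellow two quarters and blue one quarter clockwise, in that order. Each pressed to about 7–8 N and sprang back up into its slot; black was left alone and the job is handed in at about 34.5 s.

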